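# Set up the sample-changer carousel

## Robot

A 7-joint arm with a two-finger parallel gripper is mounted at the origin on the work surface. World frame = base frame: x ahead of the robot, y to its left, z up, the work surface at z = 0. Lengths are in m, angles in rad, forces in N, time in s.
With the tool pointing down it reaches from about 0.4 to 0.75 m from the base axis. Payload 19.5 kg.
Tool frame: the origin (TCP) lies midway between the tips of the shut fingers; the grasp point (between the pads) lies 19 mm behind it (ctrl.grip_point_offset is the distance from the TCP to the grasp point, in m); z points along the fingers, y is the line along which they close (so a half turn about z gives the same grasp; the last joint's range is limited). The gripper opens to 85 mm and grips with 20 to 120 N. Pads are 22 mm wide; open, the fingers measure 114 mm over their backs; the gripper's body (76 mm by 85 mm) begins 54 mm behind the grasp point. The pads swing forward as they close: fully open they stand 13 mm farther back than shut.
Start: joints at [-1.161, 0.707, -0.028, 1.485, 0.022, 0.951, -0.075], TCP at [0.251, 0.517, 0.231] pointing down, gripper open.
Joint ranges: [-2.71, 2.71], [-0.32, 2.16], [-1.57, 1.52], [0, 2.45], [-1.46, 4.6], [0, 2.02], [-2.83, 2.83]. Speed limits (rad/s): [1.89, 1.89, 2.57, 2.57, 3.01, 3.01, 3.01].

## Interface

Orientations are given as a unit quaternion [x, y, z, w].
In Python, from station import telemetry, imaging, ctrl, search_frame, regions_of gives the robot as it stands.
- The arm moves only by the tool apply_moves, never from a script. Its argument "targets" is a list of rows, each a list of 3 entries, a list of its own where there are three numbers: the shift along the tool's x, y, z in m, then the turn about the tool's z in rad, then the gripper command: -1 is fully open, 1 is shut, values between are in proportion. In form: [[[tx, ty, tz], twist, fingers], ...]. A call has 1 to 12 rows; each row is the pose to reach, as a shift and turn from the pose commanded when the call began, along the tool's axes at that moment; what a row does not reach only later rows make up. A row lasts 1/8 s, in which the tool goes at most 62.5 mm and 10.7 degrees, less where a joint would pass 70% of its speed; a pose out of reach is approached as far as the arm can. A call with a gripper value outside its range is refused whole. The fingers move at their own pace and stop on an object; "squeeze" is the grip in N (left out, the last holds). Time passes only in rows, so rows that repeat a pose let the fingers close. It gives the time, the measured TCP pose, the force, the opening and the grip force at its end, in the units of the state.
- telemetry.get_obs(): the state, without advancing time (a new reading comes with each control period).
- imaging.snapshot(name): name is "scene" or "top" or "wrist"; returns a dict with "img" (400x640x3 uint8, red, green, blue), "mtx" (3x3 intrinsics, pixels), "R" (3x3) and "t" (3): a world point X has camera coordinates R X + t. Camera axes: x right, y down, z forward; pixel columns grow to the right and rows downward; lengths in m; the calibration is good to about 2 mm. A picture is of the moment at which its call begins. There is no depth.
- ctrl.job_done(): hands the job in; it is judged then, once.
Trained networks look in a picture, given as the dict that the camera call returned (one of the last four; its "shot" number tells which), for a name from the list of things; names that differ only in an ending like _2 or _b are one class to them, and where a whole thing is asked for, a point or a joint stands for the part that bears it (a point fixed in the world has none). Each returns a list of dicts, best first, with "score" (0 to 1); they miss things now and then, are a little off and sometimes report something else, mostly with a low value. They report only what shows in the picture. A call takes as long as a camera call. They do not tell look-alikes from the thing itself.
- search_frame(thing, picture): "xyz" ([x, y, z] in m, in the coordinates of the camera as it stood for that picture, good to about 4 mm: the middle of the surface that is visible of it).
- regions_of(thing, picture): "pixels" (400x640 bool, what is visible of it).
The state is a dict: "clock": time; "q": joint angles; "joint_velocities": joint speeds; "effort": joint torques, N m; "tcp_pos": TCP position; "tool_rot": TCP orientation; "ft_force": force on the tool from outside, world axes, zero at the start; "ft_torque": the same for the moment, N m; "finger_gap": finger opening in m; "finger_force": force on a finger pad.
Only numpy, scipy, OpenCV 4.12 (cv2) and the standard library are available. Lean on these libraries where they do the work, as an engineer would, in place of code of your own. Each camera call takes 0.05 s, during which the arm holds its last target. There are 200 camera calls.

## Task

Get the sample changer ready and start it: seat the divided carousel fully down on the drive's flatted shaft, then stand every sample jar upright in it, one to a cell, then put the black retaining disc on the same shaft over the jars, down flat on the carousel's hub, and press the start button on the controller. The jars are thin glass, so grip them lightly, at no more than 40 N, and set them down gently, without dropping them; leave the other things on the bench where they are.

Things in the scene. Friction and masses are not known exactly. Their poses are not given: they have to be found in the camera images.
- shaft (a point): On the axis of the sample changer's upright steel shaft, at its foot: top of the round aluminium seat flange (68 mm wide), 58 mm above the bench. x axis: from the shaft's axis through its flat (a black line on the flange marks that side); z up. The spindle is stiff but turns under about 0.35 N m. At the start its flat faces within 0.7 rad of world +x.
- shaft_tip (a point): Top of the shaft, 110 mm above shaft; same axes. The shaft is 24 mm across with one flat along its whole length, 8 mm from the axis; the last 6 mm are chamfered. It stands on the grey drive unit, 190 mm square, 50 mm high.
- carousel: Carousel: round grey tray, 206 mm across, six cells, tall octagonal aluminium hub. Loose, 0.4 to 0.65 kg, flat on the bench, yaw within 0.6 rad of the world's. Origin: centre of the underside; z up. Floor 6 mm thick; rim (3 mm) and six radial dividers (4 mm) end 31 mm above the underside. Goes on the shaft only with its x along the shaft's x (within 0.1 rad); home when its origin is at shaft.
- hub_top (a point): Top of the carousel's hub, on its axis, 74 mm above the underside. Hub 40 mm across flats; faces square to the carousel's x, y and diagonals. D bore right through: 26 mm across, flat 9 mm from the axis on the +x side (black line on hub top and rim).
- disc: Retaining disc: black plate, 196 mm across, 5 mm thick; octagonal aluminium boss, 40 mm across flats, ending 41 mm above the underside; faces and D bore as the hub's, flat on +x (white line). 0.2 to 0.33 kg, flat on bench, yaw within 0.6 rad of the world's. Origin: centre of underside; z up. Fitted: x along the shaft's x, resting on the hub, underside 74 mm above shaft, 3 mm over the lids.
- start_top (a point): Top centre of the round grey start button (28 mm across) on the white controller box (85 x 115 mm, top 52 mm above the bench). It is pressed straight down.
- start (a joint): Travel of the start button, m: 0 at rest, 0.006 fully down (takes about 5 N); it springs back. Pressed counts from 0.004.
- cell1 (a point): Centre of the floor of cell 1 of the carousel (6 mm above its underside), 70 mm from the hub's axis, 0 degrees counter-clockwise from the carousel's x axis. There a jar has at least 7 mm of room to the rim and 10 mm to the dividers.
- cell2 (a point): Centre of the floor of cell 2 of the carousel (6 mm above its underside), 70 mm from the hub's axis, 60 degrees counter-clockwise from the carousel's x axis. There a jar has at least 7 mm of room to the rim and 10 mm to the dividers.
- cell3 (a point): Centre of the floor of cell 3 of the carousel (6 mm above its underside), 70 mm from the hub's axis, 120 degrees counter-clockwise from the carousel's x axis. There a jar has at least 7 mm of room to the rim and 10 mm to the dividers.
- cell4 (a point): Centre of the floor of cell 4 of the carousel (6 mm above its underside), 70 mm from the hub's axis, 180 degrees counter-clockwise from the carousel's x axis. There a jar has at least 7 mm of room to the rim and 10 mm to the dividers.
- cell5 (a point): Centre of the floor of cell 5 of the carousel (6 mm above its underside), 70 mm from the hub's axis, 240 degrees counter-clockwise from the carousel's x axis. There a jar has at least 7 mm of room to the rim and 10 mm to the dividers.
- cell6 (a point): Centre of the floor of cell 6 of the carousel (6 mm above its underside), 70 mm from the hub's axis, 300 degrees counter-clockwise from the carousel's x axis. There a jar has at least 7 mm of room to the rim and 10 mm to the dividers.
- jar1: Sample jar: amber glass with a white lid and label, 44 mm across (lid 42 mm), 65 mm tall (the lid is the top 16 mm), 0.08 to 0.17 kg, standing upright on the bench; origin: centre of its underside, z up. Thin glass: grip it with at most 40 N (100 N for the two pads together); lower it to the cell floor below 0.5 m/s, never drop it. Three to five are present (None at the start: absent).
- jar2: Sample jar: amber glass with a white lid and label, 44 mm across (lid 42 mm), 65 mm tall (the lid is the top 16 mm), 0.08 to 0.17 kg, standing upright on the bench; origin: centre of its underside, z up. Thin glass: grip it with at most 40 N (100 N for the two pads together); lower it to the cell floor below 0.5 m/s, never drop it. Three to five are present (None at the start: absent).
- jar3: Sample jar: amber glass with a white lid and label, 44 mm across (lid 42 mm), 65 mm tall (the lid is the top 16 mm), 0.08 to 0.17 kg, standing upright on the bench; origin: centre of its underside, z up. Thin glass: grip it with at most 40 N (100 N for the two pads together); lower it to the cell floor below 0.5 m/s, never drop it. Three to five are present (None at the start: absent).
- jar4: Sample jar: amber glass with a white lid and label, 44 mm across (lid 42 mm), 65 mm tall (the lid is the top 16 mm), 0.08 to 0.17 kg, standing upright on the bench; origin: centre of its underside, z up. Thin glass: grip it with at most 40 N (100 N for the two pads together); lower it to the cell floor below 0.5 m/s, never drop it. Three to five are present (None at the start: absent).
- jar5: Sample jar: amber glass with a white lid and label, 44 mm across (lid 42 mm), 65 mm tall (the lid is the top 16 mm), 0.08 to 0.17 kg, standing upright on the bench; origin: centre of its underside, z up. Thin glass: grip it with at most 40 N (100 N for the two pads together); lower it to the cell floor below 0.5 m/s, never drop it. Three to five are present (None at the start: absent).
- cup: Bystander, not part of the job: cardboard cup, 90 mm tall, 76 mm across the rim; origin: its underside. Leave it where it is.
- tape: Bystander, not part of the job: roll of tape lying flat, 90 mm across, 25 mm high; origin: its underside. Leave it where it is.
- washbottle: Bystander, not part of the job: white wash bottle with a blue cap, 66 mm across, 195 mm tall with its spout; origin: its underside. Leave it where it is.
- screwdriver: Bystander, not part of the job: screwdriver with an orange handle, lying flat; origin: its underside. Leave it where it is.
- caliper: Bystander, not part of the job: caliper lying flat, 230 mm long; origin: its underside. Leave it where it is.
- glovebox: Bystander, not part of the job: cardboard box, 120 x 220 x 75 mm; origin: its underside. Leave it where it is.
Mind the look-alikes: they are no part of the job. What is shaped like the jar1 but purple or yellow is not meant.

How it is judged:
By the outcome, as a careful person would: the job done as asked, in the order asked, and still so for the second after the job is handed in, with the robot touching nothing.
Of jar1, jar2, jar3, jar4, jar5 only 3 to 5 are there at a start; the rules pass over those that are not, and their reading is None.
At some moment in a run one of jar1, jar2, jar3, jar4, jar5, disc may be knocked a few centimetres aside while the robot is not near it.
It also fails if it takes over 210 s, if anything falls off the work surface, if the arm or the gripper's body presses on something with over 40 N, if the wrist force passes 120 N, or if a joint passes its speed limit or range.

## Working session

There is one attempt and no reset: what is moved stays moved. The work goes in short steps, Python scripts to look and compute and a tool call to move; the robot and the scene stay as the last step left them, time stands still between calls to the robot, and variables do not carry over. Pictures are saved under pics/ and viewed, at most 14 in all, crops included, and the job is handed in when it is done.

Besides the shell and the picture viewer there is one more tool, called after "Call:" as a command line: name --argument value ..., lists and objects as JSON in quotes. apply_moves: Moves the arm, as the interface text tells. Its arguments: {"type":"object","properties":{"targets":{"type":"array","items":{"type":"array"}},"squeeze":{"type":"number"}},"required":["targets"]}

```bash
ls; mkdir -p pics; python3 - <<'E'
from station import telemetry, imaging, ctrl
import cv2, numpy as np
o=telemetry.get_obs()
print({k:np.round(v,3) for k,v in o.items()}, ctrl.grip_point_offset)
for n in ("top","scene"):
    p=imaging.snapshot(n); cv2.imwrite(f"pics/{n}0.png",p["img"][:,:,::-1]); print(n,np.round(p["mtx"],1),np.round(p["R"],3),np.round(p["t"],3))
E
```

```text
pics
{'clock': np.float64(0.0), 'q': array([-1.161,  0.707, -0.028,  1.485,  0.022,  0.951, -0.076]), 'joint_velocities': array([-0.001,  0.001,  0.002,  0.001,  0.001, -0.   , -0.002]), 'effort': array([-1.0000e-03, -8.8321e+01,  1.2340e+00, -2.3615e+01,  1.7000e-02,
        7.0000e-03,  0.0000e+00]), 'tcp_pos': array([0.251, 0.517, 0.231]), 'tool_rot': array([ 0.224,  0.975, -0.001, -0.   ]), 'ft_force': array([-0.759,  0.264,  0.419]), 'ft_torque': array([-0.048, -0.029, -0.008]), 'finger_force': np.float64(0.0), 'finger_gap': np.float64(0.085)} 0.0187
top [[502.3   0.  314. ]
 [  0.  502.3 187.7]
 [  0.    0.    1. ]] [[ 0.003 -1.     0.004]
 [-0.99  -0.004 -0.141]
 [ 0.141 -0.003 -0.99 ]] [0.009 0.57  2.015]
scene [[502.5   0.  318.1]
 [  0.  502.5 198. ]
 [  0.    0.    1. ]] [[ 0.108  0.994  0.002]
 [ 0.787 -0.084 -0.612]
 [-0.608  0.068 -0.791]] [-0.074 -0.349  1.915]
```

View pics/top0.png

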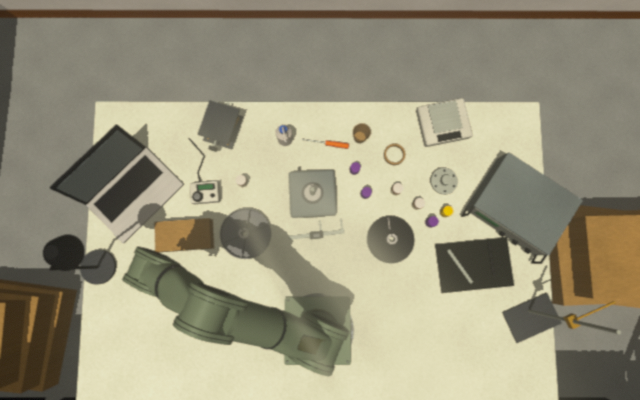

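View pics/scene0.png

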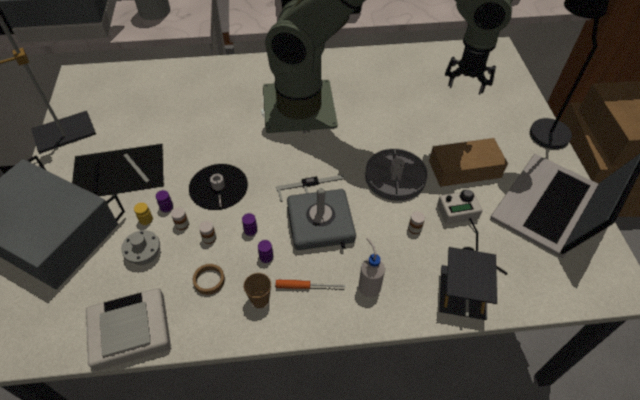

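The top view shows the drive at (313,193), the carousel at (245,232) and the black disc at (391,239). White-lidded jars are at (397,188), (418,203) and (243,180), the controller is at (205,192), and the purple and yellow look-alikes are near (355,168), (367,191), (432,221) and (447,210).

```bash
cat > h.py <<'E'
from station import telemetry, imaging, ctrl, search_frame, regions_of
import cv2, numpy as np
from scipy.spatial.transform import Rotation as Ro
def w(p,c): return p["R"].T@(np.array(c)-p["t"])
def pix(p,X):
    c=p["R"]@np.array(X)+p["t"]; c=p["mtx"]@c; return c[:2]/c[2]
def plane(p,uv,z):
    d=p["R"].T@np.linalg.inv(p["mtx"])@np.array([uv[0],uv[1],1.]); o=-p["R"].T@p["t"]
    return o+d*(z-o[2])/d[2]
def find(thing,p,smin=.3):
    return [(round(r["score"],2),np.round(w(p,r["xyz"]),4),np.round(pix(p,w(p,r["xyz"])))) for r in search_frame(thing,p) if r["score"]>smin]
def tool():
    o=telemetry.get_obs(); R=Ro.from_quat(o["tool_rot"]).as_matrix(); return o["tcp_pos"],R
def yaw():  # world angle of tool x
    R=tool()[1]; return np.arctan2(R[1,0],R[0,0])
def go(X,ang=None):
    "shift in tool axes from current pose to world TCP X; twist so tool x points at ang"
    t,R=tool(); s=R.T@(np.array(X)-t)
    tw=None if ang is None else -((ang-yaw()+np.pi)%(2*np.pi)-np.pi)
    print("tcp",np.round(t,4),"yaw",round(yaw(),3),"shift",np.round(s,4),"twist",tw, "tilt",np.round(R[:,2],3))
E
python3 - <<'E'
from h import *
for n in ("top","scene"):
    p=imaging.snapshot(n)
    for t in ("shaft_tip","carousel","hub_top","disc","start_top","jar1","cell1","shaft","start","cup","caliper"):
        print(n,t,find(t,p))
E
```

```text
top shaft_tip [(0.57, array([0.5407, 0.0193, 0.0579]), array([312., 194.]))]
top carousel [(0.56, array([0.3826, 0.2943, 0.002 ]), array([245., 234.])), (0.37, array([ 0.5058, -0.4075,  0.0634]), array([418., 203.])), (0.33, array([ 0.8069, -0.1847,  0.0408]), array([361., 131.]))]
top hub_top [(0.59, array([0.3839, 0.2914, 0.0089]), array([245., 233.]))]
top disc [(0.9, array([ 0.365 , -0.296 ,  0.0058]), array([389., 239.]))]
top start_top [(0.46, array([0.3844, 0.2898, 0.0078]), array([246., 233.])), (0.38, array([0.5299, 0.483 , 0.0735]), array([196., 196.]))]
top jar1 [(0.69, array([0.5996, 0.3072, 0.0654]), array([241., 179.])), (0.67, array([0.3706, 0.5311, 0.0751]), array([183., 236.])), (0.66, array([ 0.4723, -0.5153,  0.0682]), array([445., 211.])), (0.62, array([ 0.5526, -0.1928,  0.0698]), array([364., 191.])), (0.54, array([ 0.5668, -0.3206,  0.0694]), array([396., 188.])), (0.5, array([ 0.6486, -0.153 ,  0.0623]), array([354., 168.]))]
top cell1 [(0.81, array([0.3836, 0.2917, 0.0085]), array([245., 234.]))]
top shaft [(0.57, array([0.5447, 0.0135, 0.0548]), array([313.,
[... 1459 characters left out ...]
0.53, array([0.3984, 0.2919, 0.0101]), array([396., 178.]))]
scene cell1 [(0.74, array([0.3911, 0.2859, 0.0097]), array([393., 177.])), (0.37, array([0.5307, 0.4838, 0.073 ]), array([467., 193.]))]
scene shaft [(0.68, array([ 0.7659, -0.0671,  0.0238]), array([298., 284.])), (0.67, array([0.5538, 0.0178, 0.0585]), array([319., 214.])), (0.36, array([0.4005, 0.5262, 0.0734]), array([468., 160.]))]
scene start []
scene cup [(0.83, array([ 0.7748, -0.1766,  0.0562]), array([258., 285.])), (0.54, array([ 0.7186, -0.3178,  0.024 ]), array([209., 278.]))]
scene caliper [(0.58, array([ 0.3837, -0.0032,  0.0099]), array([307., 182.])), (0.57, array([ 0.3688, -0.2988,  0.0057]), array([218., 187.]))]
```

```bash
python3 - <<'E'
from h import *
p=imaging.snapshot("wrist"); print(np.round(p["mtx"],1)); t,R=tool()
print("cam in tool",R.T@(-p["R"].T@p["t"]-t), np.round(p["R"]@R,3))
go([0.37,0.293,0.32],np.pi)
E
```

```text
[[300.9   0.  321. ]
 [  0.  300.9 194.8]
 [  0.    0.    1. ]]
cam in tool [ 0.07480068 -0.00117439 -0.14119375] [[ 0.     1.    -0.   ]
 [-0.957  0.    -0.291]
 [-0.291  0.     0.957]]
tcp [0.251  0.5173 0.2313] yaw 2.69 shift [-0.205  -0.1498 -0.0887] twist -0.4517996267324951 tilt [-0. -0. -1.]
```

Call:
apply_moves --targets '[[[-0.05,-0.04,-0.03],-0.15,-1],[[-0.1,-0.075,-0.04],-0.3,-1],[[-0.15,-0.11,-0.03],-0.45,-1],[[-0.2,-0.15,-0.01],-0.45,-1],[[-0.2,-0.15,0.0],-0.45,-1],[[-0.2,-0.15,0.0],-0.45,-1],[[-0.2,-0.15,0.0],-0.45,-1]]'

```text
clock: 2.22
tcp_pos: [0.3652, 0.296, 0.2317]
tool_rot: [0.0, 1.0, 0.0, 0.0]
ft_force: [-0.8, -0.2, 0.2]
finger_gap: 0.0852
finger_force: 0.0
```

```bash
cat >> h.py <<'E'
def snap(name,fn=None):
    p=imaging.snapshot(name)
    if fn: cv2.imwrite(f"pics/{fn}.png",p["img"][:,:,::-1]); np.savez(f"{fn}.npz",**{k:p[k] for k in ("img","mtx","R","t")})
    return p
E
python3 - <<'E'
from h import *
p=snap("wrist","w1")
for t in ("hub_top","carousel","jar1","start_top"): print(t,find(t,p))
print(tool())
E
```

```text
hub_top [(0.64, array([0.3778, 0.2946, 0.0071]), array([320., 177.]))]
carousel [(0.87, array([0.3785, 0.2947, 0.0028]), array([320., 177.])), (0.66, array([ 0.3814, -0.0073,  0.0045]), array([ 81., 179.]))]
jar1 [(0.87, array([ 0.6456, -0.1362,  0.0258]), array([ 23., 361.])), (0.59, array([0.5801, 0.309 , 0.0295]), array([331., 324.]))]
start_top []
(array([0.36524622, 0.29552575, 0.23151729]), array([[-9.99999562e-01,  9.10740168e-04,  2.14903342e-04],
       [ 9.10793287e-04,  9.99999555e-01,  2.47209370e-04],
       [-2.14678103e-04,  2.47404994e-04, -9.99999946e-01]]))
```

View pics/w1.png

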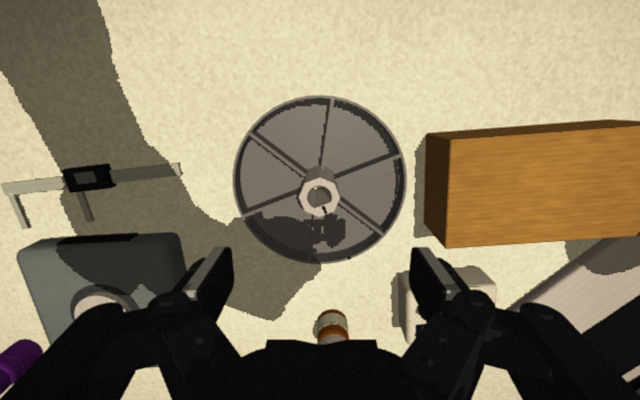

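The wrist view shows the carousel at (320,180) with its hub top at (320,196), and a mark at about (349,257) on the rim. I'll rectify the hub and rim planes to measure them.

```bash
cat >> h.py <<'E'
def rect(p,c,z,half,n=400):
    "ortho picture on plane z: right=+y? -> columns grow with world y, rows grow with world x"
    s=2*half/n
    src=np.float32([[0,0],[n,0],[0,n],[n,n]])
    dst=np.float32([pix(p,[c[0]-half+v*s,c[1]-half+u*s,z]) for u,v in src])
    M=cv2.getPerspectiveTransform(dst,src)
    return cv2.warpPerspective(p["img"],M,(n,n),flags=cv2.INTER_CUBIC)
def load(fn): return dict(np.load(fn+".npz"))
E
python3 - <<'E'
from h import *
p=load("w1")
a=rect(p,(0.39,0.2946),0.031,.115); b=rect(p,(0.39,0.2946),0.074,.04)
cv2.imwrite("pics/r1.png",np.hstack([a,b])[:,:,::-1])
for r,z in((a,.031),):
    g=cv2.cvtColor(r,cv2.COLOR_RGB2GRAY); print(np.round(g.mean()))
E
```

```text
129.0
```

View pics/r1.png

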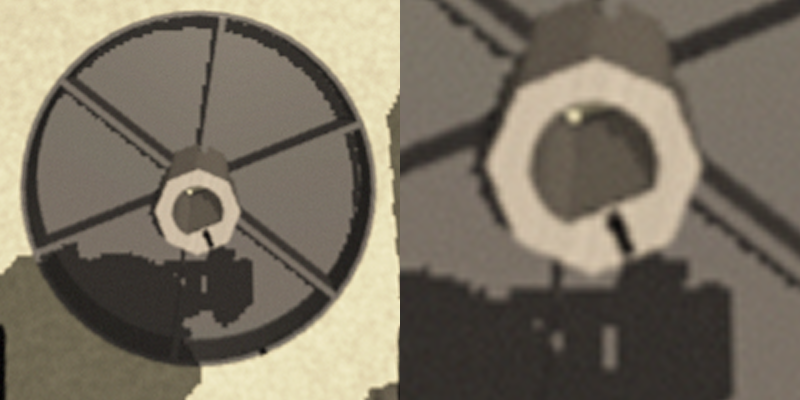

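Carousel centre is (0.3832, 0.2934) with yaw 0.38. The rim mark, the bore flat and the hub line all agree. Next I'll grasp the hub.

Call:
apply_moves --targets '[[[-0.018,-0.002,0.03],-0.15,-1],[[-0.018,-0.002,0.06],-0.3,-1],[[-0.018,-0.002,0.1],-0.38,-1],[[-0.018,-0.002,0.14],-0.38,-1],[[-0.018,-0.002,0.165],-0.38,-1],[[-0.018,-0.002,0.181],-0.38,-1],[[-0.018,-0.002,0.181],-0.38,-1],[[-0.018,-0.002,0.181],-0.38,1],[[-0.018,-0.002,0.181],-0.38,1],[[-0.018,-0.002,0.181],-0.38,1],[[-0.018,-0.002,0.181],-0.38,1],[[-0.018,-0.002,0.181],-0.38,1]]' --squeeze 80

```text
clock: 3.98
tcp_pos: [0.3837, 0.2932, 0.0512]
tool_rot: [-0.188, 0.982, 0.0, 0.001]
ft_force: [-2.4, -1.0, 16.2]
finger_gap: 0.0383
finger_force: 80.5
```

```bash
python3 - <<'E'
from h import *
o=telemetry.get_obs(); print(o["q"],o["ft_force"],o["finger_gap"])
go([0.3832,0.2934,0.05],np.pi+.38)
E
```

```text
[-0.64143057  0.8916464  -0.13976331  1.9820888   0.38677503  0.29192837
  0.8475586 ] [-2.3680636  -0.97359232 16.19190133] 0.038299523458250204
tcp [0.3837 0.2932 0.0512] yaw -2.763 shift [0.0004 0.0004 0.0012] twist -0.0018948650187269322 tilt [ 0.001  0.001 -1.   ]
```

Call:
apply_moves --targets '[[[0,0,0],0,-1],[[0,0,0],0,-1],[[0,0,0],0,-1],[[0,0,-0.05],0,-1],[[0,0,-0.11],0,-1],[[-0.005,-0.05,-0.17],0.15,-1],[[-0.01,-0.1,-0.22],0.3,-1],[[-0.016,-0.16,-0.265],0.38,-1],[[-0.022,-0.22,-0.275],0.38,-1],[[-0.028,-0.275,-0.275],0.38,-1],[[-0.031,-0.308,-0.275],0.38,-1],[[-0.031,-0.308,-0.275],0.38,-1]]'

```text
clock: 5.48
tcp_pos: [0.5269, 0.0142, 0.3249]
tool_rot: [0.004, 1.0, -0.001, -0.0]
ft_force: [-0.1, 1.0, -0.2]
finger_gap: 0.0853
finger_force: 0.0
```

```bash
python3 - <<'E'
from h import *
go([0,0,0])
p=snap("wrist","w2")
for t in ("shaft_tip","shaft"): print(t,find(t,p))
a=rect(p,(0.545,0.018),0.058,.06); b=rect(p,(0.545,0.018),0.168,.03)
cv2.imwrite("pics/r2.png",np.hstack([a,b])[:,:,::-1])
p=snap("wrist","w2b")
E
```

```text
tcp [0.5269 0.0142 0.3249] yaw 3.134 shift [ 0.5267 -0.0178  0.3251] twist None tilt [-0.    -0.001 -1.   ]
shaft_tip [(0.55, array([0.5434, 0.0114, 0.0593]), array([320., 173.]))]
shaft [(0.66, array([0.5379, 0.0205, 0.0554]), array([326., 168.]))]
```

View pics/r2.png

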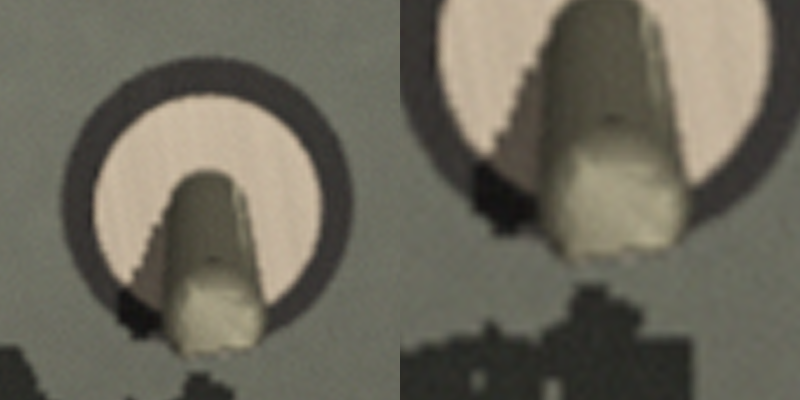

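Call:
apply_moves --targets '[[[-0.05,0,0],0,-1],[[-0.1,0.0,0],0,-1],[[-0.135,0.006,0],0,-1],[[-0.135,0.006,0],0,-1],[[-0.135,0.006,0],0,-1]]'

```text
clock: 6.3
tcp_pos: [0.6604, 0.0248, 0.3254]
tool_rot: [0.0, 1.0, -0.0, -0.0]
ft_force: [0.9, -0.6, 0.7]
finger_gap: 0.0856
finger_force: 0.0
```

```bash
python3 - <<'E'
from h import *
go([0,0,0])
p=snap("wrist","w3")
a=rect(p,(0.5476,0.0205),0.058,.05); b=rect(p,(0.5476,0.0205),0.168,.025)
cv2.imwrite("pics/r3.png",np.hstack([a,b])[:,:,::-1])
E
```

```text
tcp [0.6604 0.0248 0.3254] yaw 3.141 shift [ 0.6603 -0.0252  0.3256] twist None tilt [-0. -0. -1.]
```

View pics/r3.png

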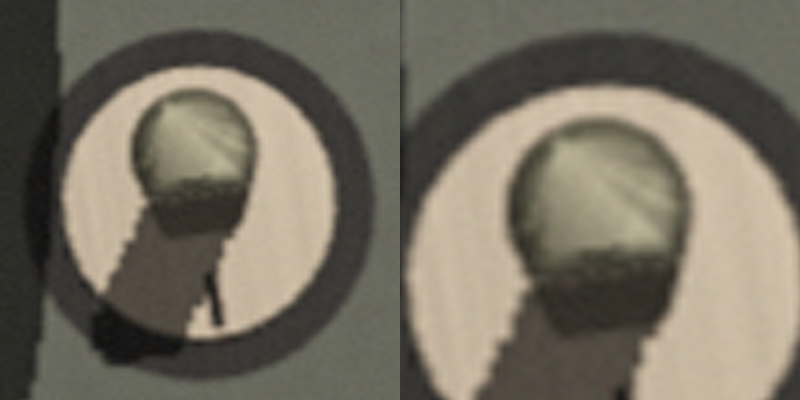

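Shaft axis is at (0.5478, 0.0204) and the flat's yaw is about 0.16, going by the line on the flange and the flat's chord. Now back to regrasp the carousel.

Call:
apply_moves --targets '[[[0.04,0.039,0.0],-0.1,-1],[[0.08,0.078,0.0],-0.2,-1],[[0.12,0.116,0.0],-0.3,-1],[[0.16,0.155,0.0],-0.38,-1],[[0.2,0.194,0.03],-0.38,-1],[[0.24,0.233,0.06],-0.38,-1],[[0.268,0.26,0.1],-0.38,-1],[[0.2767,0.2684,0.14],-0.38,-1],[[0.2767,0.2684,0.18],-0.38,-1],[[0.2767,0.2684,0.23],-0.38,-1],[[0.2767,0.2684,0.265],-0.38,-1],[[0.2767,0.2684,0.275],-0.38,-1]]'

```text
clock: 7.85
tcp_pos: [0.3839, 0.2924, 0.0497]
tool_rot: [-0.188, 0.982, -0.0, -0.001]
ft_force: [-0.5, -0.0, 0.5]
finger_gap: 0.0857
finger_force: 0.0
```

Call:
apply_moves --targets '[[[0,0,0],0,-1],[[0,0,0],0,1],[[0,0,0],0,1],[[0,0,0],0,1],[[0,0,0],0,1],[[0,0,0],0,1],[[0,0,-0.02],0,1],[[0,0,-0.05],0,1],[[0,0,-0.09],0,1],[[0,0,-0.14],0,1],[[0,0,-0.19],0,1],[[0,0,-0.2],0,1]]' --squeeze 100

```text
clock: 9.35
tcp_pos: [0.3852, 0.2931, 0.2527]
tool_rot: [-0.188, 0.982, 0.001, 0.002]
ft_force: [-0.2, 0.0, -7.4]
finger_gap: 0.038
finger_force: 103.3
```

```bash
python3 - <<'E'
from h import *
go([0.5478,0.0204,0.26],np.pi+.16); print(telemetry.get_obs()["ft_force"])
E
```

```text
tcp [0.3852 0.2931 0.2527] yaw -2.764 shift [-0.0506 -0.3134 -0.0074] twist 0.21774078585878698 tilt [ 0.003  0.002 -1.   ]
[-0.17338302  0.0113006  -7.37083842]
```

Call:
apply_moves --targets '[[[-0.006,-0.04,-0.008],0.05,1],[[-0.013,-0.08,-0.008],0.1,1],[[-0.02,-0.125,-0.008],0.15,1],[[-0.027,-0.17,-0.008],0.2,1],[[-0.034,-0.21,-0.008],0.218,1],[[-0.041,-0.255,-0.008],0.218,1],[[-0.047,-0.29,-0.008],0.218,1],[[-0.0506,-0.3134,-0.008],0.218,1],[[-0.0506,-0.3134,-0.008],0.218,1],[[-0.0506,-0.3134,-0.008],0.218,1]]'

```text
clock: 10.6
tcp_pos: [0.5469, 0.0208, 0.2575]
tool_rot: [-0.08, 0.997, 0.0, -0.001]
ft_force: [0.3, 0.3, -5.4]
finger_gap: 0.0377
finger_force: 103.4
```

```bash
python3 - <<'E'
from h import *
go([0.5478,0.0204,0.26],np.pi+.16); print(telemetry.get_obs()["ft_force"])
p=snap("wrist","w4")
E
```

```text
tcp [0.5469 0.0208 0.2575] yaw -2.981 shift [-0.0008 -0.0006 -0.0025] twist 0.0007591603549155224 tilt [-0.002  0.    -1.   ]
[ 0.29476011  0.26339833 -5.35402065]
```

View pics/w4.png

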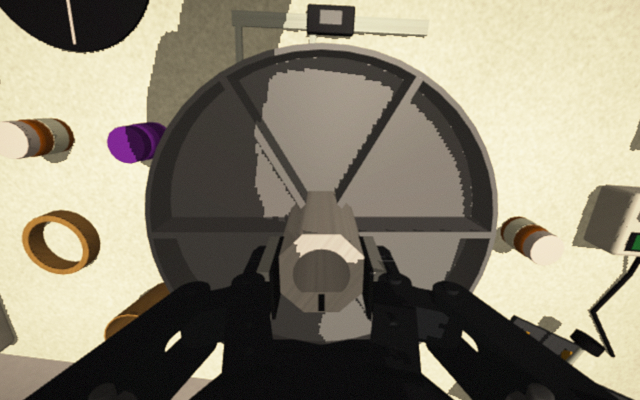

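The carousel is held square to the tool, with its bore at about (322,276) and the mark at (321,302). I'll check its offset in the hand.

```bash
python3 - <<'E'
from h import *
p=load("w4"); t,R=tool()
z=t[2]-.0505
for uv in ((322,276),(294,272),(351,272),(322,250),(322,295)):print(uv,np.round(1000*R.T@(plane(p,uv,z+.074)-t),1))
for uv in ((147,205),(496,205),(321,44)):print(uv,np.round(1000*R.T@(plane(p,uv,z+.031)-t),1))
E
```

```text
(322, 276) [  2.1  -0.2 -23.5]
(294, 272) [  4.1 -12.6 -23.5]
(351, 272) [  4.1  12.6 -23.5]
(322, 250) [ 14.8  -0.2 -23.5]
(322, 295) [ -7.7  -0.2 -23.5]
(147, 205) [ 20.8 -98.6  19.5]
(496, 205) [20.7 97.9 19.6]
(321, 44) [103.   -0.6  19.6]
```

Call:
apply_moves --targets '[[[-0.001,-0.0005,0.01],0,1],[[-0.001,-0.0005,0.02],0,1],[[-0.001,-0.0005,0.03],0,1],[[-0.001,-0.0005,0.036],0,1],[[-0.001,-0.0005,0.041],0,1],[[-0.001,-0.0005,0.045],0,1],[[-0.001,-0.0005,0.05],0,1],[[-0.001,-0.0005,0.055],0,1]]'

```text
clock: 11.65
tcp_pos: [0.5486, 0.0199, 0.203]
tool_rot: [-0.08, 0.997, -0.0, 0.0]
ft_force: [-1.1, -0.5, -5.5]
finger_gap: 0.0377
finger_force: 103.4
```

Call:
apply_moves --targets '[[[0,0,0.006],0,1],[[0,0,0.012],0,1],[[0,0,0.018],0,1],[[0,0,0.024],0,1],[[0,0,0.03],0,1]]'

```text
clock: 12.28
tcp_pos: [0.5486, 0.0199, 0.1729]
tool_rot: [-0.08, 0.997, -0.0, -0.0]
ft_force: [0.1, -0.1, -5.3]
finger_gap: 0.0379
finger_force: 103.4
```

It's engaging freely: underside at about 0.122, with only the carousel's weight on the wrist. I'll keep lowering.

Call:
apply_moves --targets '[[[0,0,0.008],0,1],[[0,0,0.016],0,1],[[0,0,0.024],0,1],[[0,0,0.032],0,1],[[0,0,0.04],0,1],[[0,0,0.047],0,1],[[0,0,0.053],0,1],[[0,0,0.057],0,1],[[0,0,0.057],0,1]]'

```text
clock: 13.4
tcp_pos: [0.5485, 0.0199, 0.1161]
tool_rot: [-0.08, 0.997, -0.0, -0.0]
ft_force: [0.1, -0.0, -5.9]
finger_gap: 0.0377
finger_force: 103.4
```

Call:
apply_moves --targets '[[[0,0,0.002],0,1],[[0,0,0.004],0,1],[[0,0,0.006],0,1],[[0,0,0.008],0,1],[[0,0,0.008],0,1]]'

```text
clock: 14.02
tcp_pos: [0.5486, 0.0199, 0.1094]
tool_rot: [-0.08, 0.997, -0.0, 0.0]
ft_force: [-6.9, 0.0, 20.7]
finger_gap: 0.038
finger_force: 106.5
```

Contact at 0.109 with 21 N, so it's seated. I'll release, rise and take a look.

Call:
apply_moves --targets '[[[0,0,0],0,-1],[[0,0,0],0,-1],[[0,0,0],0,-1],[[0,0,0],0,-1],[[0,0,-0.03],0,-1],[[0,0,-0.08],0,-1],[[0,0,-0.14],0,-1],[[0.02,0,-0.2],0.1,-1],[[0.02,0,-0.23],0.16,-1],[[0.02,0,-0.23],0.16,-1],[[0.02,0,-0.23],0.16,-1]]'

```text
clock: 15.4
tcp_pos: [0.5287, 0.0167, 0.3375]
tool_rot: [-0.001, 1.0, -0.0, -0.001]
ft_force: [-0.6, 0.1, 0.3]
finger_gap: 0.0854
finger_force: 0.0
```

```bash
python3 - <<'E'
from h import *
go([0.5276,0.0204,0.34],np.pi)
p=snap("wrist","w5")
for t in ("carousel","jar1"): print(t,find(t,p))
q=snap("top","t5"); print(find("jar1",q,.2))
a=rect(p,(0.548,0.0204),0.089,.115); b=rect(p,(0.548,0.0204),0.132,.03)
cv2.imwrite("pics/r5.png",np.hstack([a,b])[:,:,::-1])
E
```

```text
tcp [0.5287 0.0167 0.3375] yaw -3.141 shift [ 0.0011  0.0037 -0.0025] twist 0.0010074070158445636 tilt [-0.001 -0.    -1.   ]
carousel [(0.6, array([0.5417, 0.0216, 0.0621]), array([325., 169.]))]
jar1 [(0.95, array([ 0.6454, -0.1502,  0.0614]), array([211., 236.])), (0.94, array([ 0.5464, -0.1893,  0.0643]), array([175., 173.])), (0.91, array([ 0.435 , -0.4473,  0.0103]), array([ 6., 90.])), (0.78, array([ 0.5631, -0.3119,  0.0565]), array([ 95., 183.])), (0.75, array([ 0.5033, -0.3955,  0.0473]), array([ 31., 140.])), (0.75, array([0.5939, 0.2988, 0.0548]), array([512., 203.])), (0.61, array([0.5403, 0.0188, 0.0604]), array([323., 168.]))]
[(0.64, array([ 0.4718, -0.5153,  0.0646]), array([445., 212.])), (0.57, array([ 0.6476, -0.1508,  0.0651]), array([354., 168.])), (0.53, array([0.5982, 0.3089, 0.0656]), array([240., 180.])), (0.52, array([ 0.5674, -0.3184,  0.0671]), array([395., 188.]))]
```

View pics/r5.png

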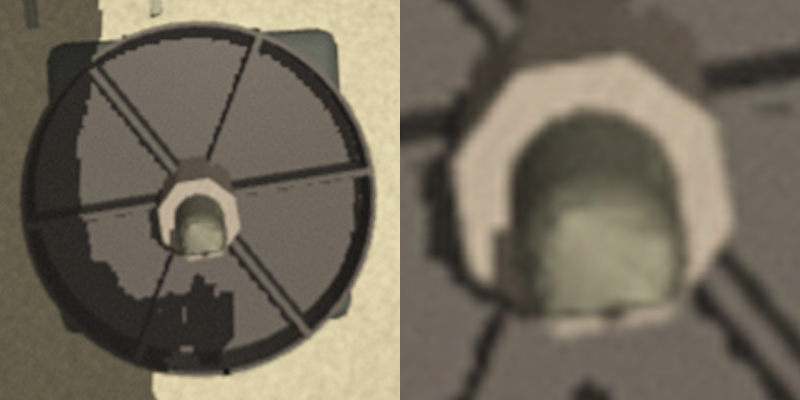

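Carousel is seated at (0.5476, 0.0197), yaw 0.165. Jar candidates in the top view:
- White lids at (397,188), (418,203) and (243,180). These fit the description.
- Purple at (355,168), (367,191) and (432,221), and yellow at (447,210). These are look-alikes.

I'll confirm with one enlarged crop.

```bash
python3 - <<'E'
from h import *
p=load("t5"); im=p["img"][90:260,180:460]
cv2.imwrite("pics/c5.png",cv2.resize(im,None,fx=2.85,fy=2.85,interpolation=cv2.INTER_CUBIC)[:,:,::-1])
E
```

```text
(no output)
```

View pics/c5.png

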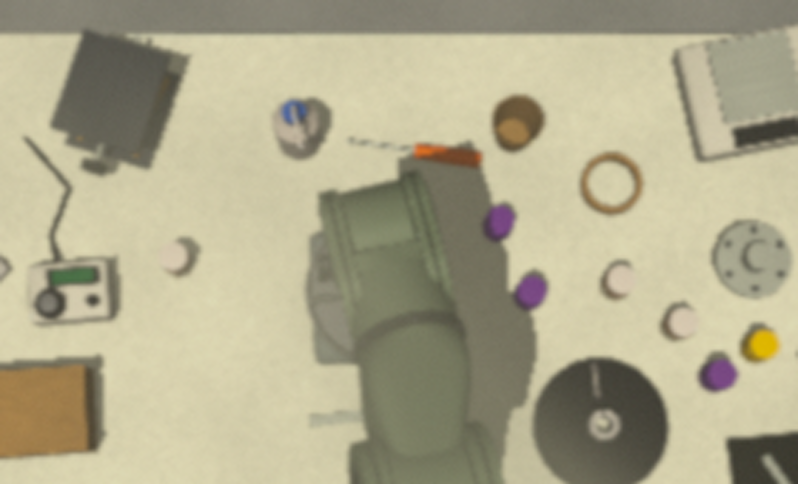

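The crop shows white-lidded jars at (178,256), (618,279) and (680,321). The others are purple or yellow. The controller is at (75,290), with a large grey round at (48,302). I'll go to the left-hand jar first.

Call:
apply_moves --targets '[[[-0.017,0.05,0],0,-1],[[-0.034,0.1,0],0,-1],[[-0.051,0.15,0],0,-1],[[-0.068,0.2,0.02],0,-1],[[-0.085,0.25,0.06],0,-1],[[-0.1,0.29,0.1],0,-1],[[-0.1,0.29,0.117],0,-1],[[-0.1,0.29,0.117],0,-1],[[-0.1,0.29,0.117],0,-1]]'

```text
clock: 16.77
tcp_pos: [0.6292, 0.3064, 0.2225]
tool_rot: [0.0, 1.0, 0.0, 0.001]
ft_force: [-0.3, -0.3, 1.0]
finger_gap: 0.0854
finger_force: 0.0
```

```bash
cat >> h.py <<'E'
def lid(p,c,half=.05,fn=None,z=.065,r=21):
    im=rect(p,c,z,half,400); s=2*half/400
    g=cv2.GaussianBlur(cv2.cvtColor(im,cv2.COLOR_RGB2GRAY),(0,0),3)
    C=cv2.HoughCircles(g,cv2.HOUGH_GRADIENT,1,40,param1=60,param2=12,minRadius=int((r-1.5)/1000/s),maxRadius=int((r+1.5)/1000/s))
    out=[]
    if C is not None:
        for u,v,rr in C[0][:3]:
            out.append((round(c[0]-half+v*s,4),round(c[1]-half+u*s,4),round(rr*s*1000,1))); cv2.circle(im,(int(u),int(v)),int(rr),(255,0,0) if len(out)==1 else (0,0,255),1)
    if fn: cv2.imwrite(f"pics/{fn}.png",im[:,:,::-1])
    return out,im
E
python3 - <<'E'
from h import *
p=snap("wrist","w6"); print(find("jar1",p)); print(find("start_top",p,.2))
o,im=lid(p,(.598,.307)); print(o)
c=np.array([plane(p,uv,.052) for uv in ((0,0),)])
b=rect(p,(.53,.47),.052,.08)
cv2.imwrite("pics/r6.png",np.hstack([im,b])[:,:,::-1])
go([0.6,.3,.2],np.pi)
E
```

```text
[(0.59, array([0.5948, 0.3102, 0.0612]), array([325., 146.]))]
[(0.89, array([0.5253, 0.4828, 0.0765]), array([521.,  69.]))]
[(np.float32(0.5994), np.float32(0.3124), np.float32(21.5))]
tcp [0.6291 0.3065 0.2224] yaw 3.141 shift [ 0.0292 -0.0065  0.0224] twist -0.00033539403590188144 tilt [ 0.001  0.001 -1.   ]
```

View pics/r6.png

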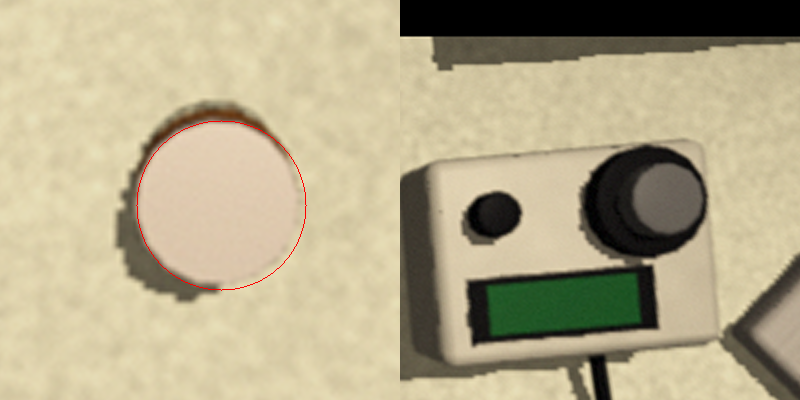

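Left jar lid is at (0.5994, 0.3124), and the real start button (grey disc) is near (0.530, 0.487). Now I'll grip the jar near its top.

Call:
apply_moves --targets '[[[0.0297,0.006,0.04],0,-1],[[0.0297,0.006,0.08],0,-1],[[0.0297,0.006,0.12],0,-1],[[0.0297,0.006,0.155],0,-1],[[0.0297,0.006,0.18],0,-1],[[0.0297,0.006,0.19],0,-1],[[0.0297,0.006,0.19],0,-1],[[0.0297,0.006,0.19],0,1],[[0.0297,0.006,0.19],0,1],[[0.0297,0.006,0.19],0,1],[[0.0297,0.006,0.19],0,1],[[0.0297,0.006,0.19],0,1]]' --squeeze 28

```text
clock: 18.42
tcp_pos: [0.5994, 0.313, 0.0322]
tool_rot: [-0.0, 1.0, 0.0, 0.0]
ft_force: [-1.4, -0.8, 6.7]
finger_gap: 0.0428
finger_force: 27.5
```

Call:
apply_moves --targets '[[[0,0,-0.03],0,1],[[0,0,-0.08],0,1],[[0,-0.01,-0.13],0.05,1],[[0.005,-0.05,-0.165],0.15,1],[[0.012,-0.1,-0.165],0.25,1],[[0.018,-0.15,-0.165],0.36,1],[[0.024,-0.2,-0.165],0.36,1],[[0.027,-0.2277,-0.165],0.36,1],[[0.027,-0.2277,-0.165],0.36,1],[[0.027,-0.2277,-0.135],0.36,1],[[0.027,-0.2277,-0.105],0.36,1],[[0.027,-0.2277,-0.105],0.36,1]]'

```text
clock: 19.92
tcp_pos: [0.5714, 0.0859, 0.1351]
tool_rot: [0.178, 0.984, -0.0, -0.001]
ft_force: [-0.0, 0.1, -0.9]
finger_gap: 0.0423
finger_force: 29.2
```

```bash
python3 - <<'E'
from h import *
go([0.5722,.0853,.098],2.783); print(telemetry.get_obs()["finger_gap"])
E
```

```text
tcp [0.5714 0.0859 0.1351] yaw 2.783 shift [-0.0011 -0.0002  0.0371] twist -0.00017924397697610672 tilt [-0.003 -0.    -1.   ]
0.042347939162340954
```

Call:
apply_moves --targets '[[[-0.0008,0,0.01],0,1],[[-0.0008,0,0.02],0,1],[[-0.0008,0,0.027],0,1],[[-0.0008,0,0.032],0,1],[[-0.0008,0,0.036],0,1],[[-0.0008,0,0.038],0,1],[[-0.0008,0,0.039],0,1],[[-0.0008,0,0.039],0,1]]'

```text
clock: 20.92
tcp_pos: [0.5729, 0.0848, 0.0974]
tool_rot: [0.179, 0.984, -0.0, 0.0]
ft_force: [1.1, 0.3, -1.5]
finger_gap: 0.0424
finger_force: 29.2
```

Call:
apply_moves --targets '[[[0,0,0.001],0,1],[[0,0,0.002],0,1],[[0,0,0.003],0,1],[[0,0,0.003],0,1]]'

```text
clock: 21.42
tcp_pos: [0.5734, 0.085, 0.0953]
tool_rot: [0.179, 0.984, 0.0, 0.001]
ft_force: [-2.5, 1.1, 16.2]
finger_gap: 0.0423
finger_force: 30.8
```

Call:
apply_moves --targets '[[[0,0,-0.001],0,1],[[0,0,-0.001],0,-0.32],[[0,0,-0.001],0,-0.32],[[0,0,-0.001],0,-0.32],[[0,0,-0.02],0,-0.32],[[0,0,-0.06],0,-0.32],[[0,0,-0.11],0,-0.5],[[0,0,-0.16],0,-1],[[-0.018,-0.038,-0.17],0,-1],[[-0.04,-0.084,-0.17],-0.1,-1],[[-0.062,-0.13,-0.17],-0.2,-1],[[-0.084,-0.178,-0.17],-0.36,-1]]'

```text
clock: 22.92
tcp_pos: [0.5889, -0.1129, 0.2645]
tool_rot: [-0.002, 1.0, -0.0, 0.0]
ft_force: [0.1, -0.6, -0.1]
finger_gap: 0.0855
finger_force: 0.0
```

```bash
python3 - <<'E'
from h import *
go([0.61,-.355,.24],np.pi)
E
```

```text
tcp [ 0.5889 -0.1129  0.2645] yaw -3.137 shift [-0.02   -0.2422  0.0246] twist 0.004773118511728569 tilt [ 0. -0. -1.]
```

Call:
apply_moves --targets '[[[-0.004,-0.05,0],0,-1],[[-0.008,-0.1,0],0,-1],[[-0.012,-0.15,0],0,-1],[[-0.017,-0.2,0.01],0,-1],[[-0.02,-0.235,0.025],0,-1],[[-0.02,-0.235,0.025],0,-1],[[-0.02,-0.235,0.025],0,-1]]'

```text
clock: 23.8
tcp_pos: [0.6091, -0.3457, 0.2395]
tool_rot: [-0.0, 1.0, 0.0, 0.0]
ft_force: [-0.5, 0.5, 0.1]
finger_gap: 0.0855
finger_force: 0.0
```

```bash
python3 - <<'E'
from h import *
p=snap("wrist","w7"); print(find("jar1",p)); print(find("disc",p))
o,im=lid(p,(.57,-.32)); print(o)
o,im2=lid(p,(.51,-.403)); print(o)
cv2.imwrite("pics/r7.png",np.hstack([im,im2])[:,:,::-1])
go([0.57,-.32,.2],np.pi)
E
```

```text
[(0.96, array([ 0.4489, -0.4569,  0.0402]), array([211.,  14.])), (0.88, array([ 0.6478, -0.1632,  0.0589]), array([483., 209.])), (0.69, array([ 0.4759, -0.5207,  0.0653]), array([137.,  39.])), (0.66, array([ 0.5041, -0.4111,  0.0642]), array([255.,  72.])), (0.6, array([ 0.5634, -0.3261,  0.0665]), array([341., 133.])), (0.6, array([ 0.5509, -0.2112,  0.0571]), array([450., 121.])), (0.51, array([ 0.5564, -0.0543,  0.0667]), array([607., 127.]))]
[(0.95, array([ 0.4366, -0.3025,  0.0059]), array([361.,  11.]))]
[]
[(np.float32(0.5059), np.float32(-0.4116), np.float32(20.0))]
tcp [ 0.6092 -0.3455  0.24  ] yaw -3.14 shift [0.0392 0.0256 0.04  ] twist 0.0013266087185037634 tilt [ 0.001 -0.    -1.   ]
```

View pics/r7.png

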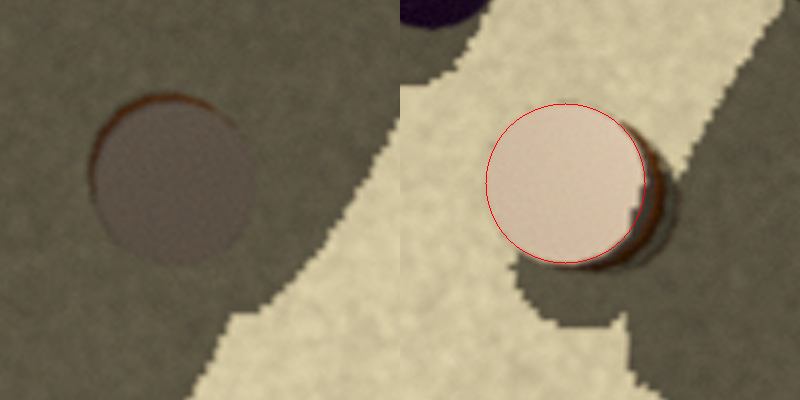

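Call:
apply_moves --targets '[[[0.025,0.01,0.04],0,-1],[[0.044,0.019,0.08],0,-1],[[0.044,0.019,0.12],0,-1],[[0.044,0.019,0.16],0,-1],[[0.044,0.019,0.19],0,-1],[[0.044,0.019,0.2075],0,-1],[[0.044,0.019,0.2075],0,-1],[[0.044,0.019,0.2075],0,1],[[0.044,0.019,0.2075],0,1],[[0.044,0.019,0.2075],0,1],[[0.044,0.019,0.2075],0,1],[[0.044,0.019,0.2075],0,1]]' --squeeze 28

```text
clock: 25.45
tcp_pos: [0.5653, -0.3276, 0.0329]
tool_rot: [-0.0, 1.0, -0.0, 0.001]
ft_force: [-2.1, 0.2, 7.0]
finger_gap: 0.0424
finger_force: 27.3
```

```bash
python3 - <<'E'
from h import *
c=-.882; print(.5476+.07*np.cos(c),.0197+.07*np.sin(c)); go([0.592,-.0343,.13],-2.45)
E
```

```text
0.5920925875216599 -0.034340814720241156
tcp [ 0.5653 -0.3276  0.0329] yaw -3.142 shift [-0.0269  0.2932 -0.0973] twist -0.6915542484387451 tilt [ 0.001 -0.001 -1.   ]
```

Call:
apply_moves --targets '[[[0,0,-0.03],0,1],[[0,0,-0.08],0,1],[[-0.002,0.02,-0.13],-0.1,1],[[-0.006,0.07,-0.165],-0.25,1],[[-0.011,0.12,-0.165],-0.4,1],[[-0.016,0.17,-0.165],-0.55,1],[[-0.021,0.23,-0.165],-0.69,1],[[-0.027,0.28,-0.165],-0.69,1],[[-0.027,0.2932,-0.165],-0.69,1],[[-0.027,0.2932,-0.165],-0.69,1],[[-0.027,0.2932,-0.135],-0.69,1],[[-0.027,0.2932,-0.105],-0.69,1]]'

```text
clock: 26.95
tcp_pos: [0.5918, -0.0365, 0.1362]
tool_rot: [-0.337, 0.941, -0.001, 0.0]
ft_force: [1.3, 0.3, -1.4]
finger_gap: 0.0423
finger_force: 29.3
```

```bash
python3 - <<'E'
from h import *
go([0.592,-.0343,.0965],-2.45); print(telemetry.get_obs()["finger_gap"])
E
```

```text
tcp [ 0.5918 -0.0365  0.1362] yaw -2.454 shift [-0.0015  0.0016  0.0397] twist -0.0038537707157608736 tilt [ 0.001 -0.001 -1.   ]
0.0423337951012823
```

Call:
apply_moves --targets '[[[-0.001,0.001,0.01],0,1],[[-0.001,0.001,0.02],0,1],[[-0.001,0.001,0.028],0,1],[[-0.001,0.001,0.034],0,1],[[-0.001,0.001,0.037],0,1],[[-0.001,0.001,0.0385],0,1],[[-0.001,0.001,0.0395],0,1],[[-0.001,0.001,0.0395],0,1]]'

```text
clock: 27.95
tcp_pos: [0.592, -0.0328, 0.0974]
tool_rot: [-0.338, 0.941, -0.0, 0.0]
ft_force: [0.1, -0.8, -2.3]
finger_gap: 0.0427
finger_force: 29.2
```

Call:
apply_moves --targets '[[[0,0,0.001],0,1],[[0,0,0.0018],0,1],[[0,0,0.0018],0,1]]'

```text
clock: 28.32
tcp_pos: [0.5924, -0.0328, 0.0965]
tool_rot: [-0.338, 0.941, -0.0, 0.001]
ft_force: [-3.1, -1.4, 16.1]
finger_gap: 0.0427
finger_force: 30.7
```

Call:
apply_moves --targets '[[[0,0,-0.001],0,1],[[0,0,-0.001],0,-0.32],[[0,0,-0.001],0,-0.32],[[0,0,-0.001],0,-0.32],[[0,0,-0.02],0,-0.32],[[0,0,-0.06],0,-0.32],[[0,0,-0.11],0,-0.5],[[0.02,-0.019,-0.15],0.1,-1],[[0.055,-0.053,-0.15],0.25,-1],[[0.09,-0.086,-0.15],0.4,-1],[[0.125,-0.12,-0.15],0.55,-1],[[0.16,-0.153,-0.15],0.69,-1]]'

```text
clock: 29.82
tcp_pos: [0.5657, -0.2542, 0.2455]
tool_rot: [0.002, 1.0, -0.0, 0.0]
ft_force: [0.5, -0.3, 0.1]
finger_gap: 0.0851
finger_force: 0.0
```

```bash
python3 - <<'E'
from h import *
go([0.54,-.40,.24],np.pi)
E
```

```text
tcp [ 0.5657 -0.2542  0.2455] yaw 3.137 shift [ 0.025  -0.1459  0.0056] twist -0.004496085275394357 tilt [ 0. -0. -1.]
```

Call:
apply_moves --targets '[[[0.008,-0.05,0],0,-1],[[0.017,-0.1,0],0,-1],[[0.025,-0.145,0],0,-1],[[0.025,-0.145,0],0,-1],[[0.025,-0.145,0],0,-1]]'

```text
clock: 30.45
tcp_pos: [0.5412, -0.3971, 0.2453]
tool_rot: [-0.0, 1.0, 0.0, 0.0]
ft_force: [-0.1, 0.7, 0.1]
finger_gap: 0.0852
finger_force: 0.0
```

```bash
python3 - <<'E'
from h import *
p=snap("wrist","w8"); print(find("jar1",p)); print(find("disc",p))
o,im=lid(p,(.506,-.411)); print(o)
go([0.506,-.4116,.0325],np.pi)
E
```

```text
[(0.91, array([ 0.5455, -0.2111,  0.0631]), array([490., 179.])), (0.72, array([ 0.6482, -0.165 ,  0.0541]), array([510., 258.])), (0.7, array([ 0.4989, -0.4092,  0.0639]), array([310., 136.])), (0.7, array([ 0.4731, -0.5221,  0.0655]), array([200., 111.])), (0.62, array([ 0.434 , -0.4623,  0.063 ]), array([256.,  70.]))]
[(0.81, array([ 0.3915, -0.3048,  0.0028]), array([402.,  36.]))]
[]
tcp [ 0.5415 -0.3967  0.2457] yaw -3.14 shift [ 0.0356 -0.0148  0.2132] twist 0.0015332204675857497 tilt [ 0.  0. -1.]
```

```bash
python3 - <<'E'
from h import *
p=load("w8"); c=(.506,-.411)
im=rect(p,c,.065,.05); g=cv2.createCLAHE(4,(4,4)).apply(cv2.GaussianBlur(cv2.cvtColor(im,cv2.COLOR_RGB2GRAY),(0,0),2))
for pp in (25,18,12,8):
    C=cv2.HoughCircles(g,cv2.HOUGH_GRADIENT,1,20,param1=50,param2=pp,minRadius=76,maxRadius=90)
    if C is not None: print(pp,[(round(c[0]-.05+v*.00025,4),round(c[1]-.05+u*.00025,4),r) for u,v,r in C[0][:3]])
cv2.imwrite("pics/r8.png",im[:,:,::-1])
E
```

```text
25 [(np.float32(0.5041), np.float32(-0.4119), np.float32(89.4))]
18 [(np.float32(0.5059), np.float32(-0.4119), np.float32(83.9))]
12 [(np.float32(0.5059), np.float32(-0.4119), np.float32(83.9)), (np.float32(0.5011), np.float32(-0.4099), np.float32(82.8)), (np.float32(0.5104), np.float32(-0.4524), np.float32(78.3))]
8 [(np.float32(0.5059), np.float32(-0.4119), np.float32(83.9)), (np.float32(0.5006), np.float32(-0.4101), np.float32(81.7)), (np.float32(0.4761), np.float32(-0.4379), np.float32(78.4))]
```

View pics/r8.png

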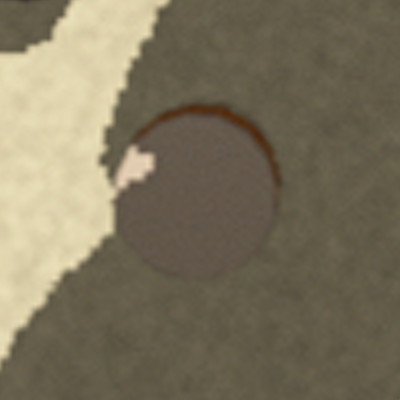

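Call:
apply_moves --targets '[[[0.02,-0.008,0.04],0,-1],[[0.0356,-0.0148,0.08],0,-1],[[0.0356,-0.0148,0.12],0,-1],[[0.0356,-0.0148,0.16],0,-1],[[0.0356,-0.0148,0.195],0,-1],[[0.0356,-0.0148,0.213],0,-1],[[0.0356,-0.0148,0.213],0,-1],[[0.0356,-0.0148,0.213],0,1],[[0.0356,-0.0148,0.213],0,1],[[0.0356,-0.0148,0.213],0,1],[[0.0356,-0.0148,0.213],0,1],[[0.0356,-0.0148,0.213],0,1]]' --squeeze 28

```text
clock: 32.1
tcp_pos: [0.5058, -0.4128, 0.0337]
tool_rot: [-0.0, 1.0, -0.001, 0.001]
ft_force: [-2.3, 1.3, 8.5]
finger_gap: 0.0426
finger_force: 27.3
```

```bash
python3 - <<'E'
from h import *
c=3.307; X=[.5476+.07*np.cos(c),.0197+.07*np.sin(c),.2]; print(X); go(X,3.307)
E
```

```text
[np.float64(0.4785554043861556), np.float64(0.008174210807033247), 0.2]
tcp [ 0.5058 -0.4128  0.0337] yaw -3.142 shift [ 0.027   0.4208 -0.1668] twist -0.16537505031382693 tilt [ 0.001 -0.001 -1.   ]
```

Call:
apply_moves --targets '[[[0,0,-0.03],0,1],[[0,0,-0.08],0,1],[[0.002,0.02,-0.13],0,1],[[0.006,0.07,-0.167],-0.05,1],[[0.012,0.12,-0.167],-0.1,1],[[0.017,0.17,-0.167],-0.15,1],[[0.022,0.225,-0.167],-0.165,1],[[0.027,0.28,-0.167],-0.165,1],[[0.027,0.335,-0.167],-0.165,1],[[0.027,0.39,-0.167],-0.165,1],[[0.027,0.4208,-0.167],-0.165,1],[[0.027,0.4208,-0.167],-0.165,1]]'

```text
clock: 33.6
tcp_pos: [0.4784, 0.0105, 0.2]
tool_rot: [-0.084, 0.996, 0.0, 0.0]
ft_force: [0.2, -0.6, -1.9]
finger_gap: 0.0423
finger_force: 29.2
```

```bash
python3 - <<'E'
from h import *
go([.4786,.0082,.0980],3.307); print(telemetry.get_obs()["finger_gap"])
E
```

```text
tcp [0.4784 0.0105 0.2   ] yaw -2.973 shift [ 0.0003 -0.0024  0.102 ] twist 0.003399510520830873 tilt [ 0.001  0.001 -1.   ]
0.04225228253692051
```

Call:
apply_moves --targets '[[[0,0,0.03],0,1],[[0,0,0.055],0,1],[[0,0,0.075],0,1],[[0,0,0.087],0,1],[[0,0,0.094],0,1],[[0,0,0.099],0,1],[[0,0,0.101],0,1],[[0,0,0.102],0,1],[[0,0,0.102],0,1]]'

```text
clock: 34.72
tcp_pos: [0.4784, 0.0083, 0.0977]
tool_rot: [-0.082, 0.997, -0.0, 0.0]
ft_force: [-0.8, -0.5, -1.0]
finger_gap: 0.0424
finger_force: 29.3
```

Call:
apply_moves --targets '[[[0,0,0.0008],0,1],[[0,0,0.0015],0,1],[[0,0,0.0015],0,1]]'

```text
clock: 35.1
tcp_pos: [0.4782, 0.0082, 0.097]
tool_rot: [-0.083, 0.997, -0.0, 0.0]
ft_force: [-6.9, -0.2, 27.8]
finger_gap: 0.0429
finger_force: 31.8
```

Call:
apply_moves --targets '[[[0,0,-0.0015],0,1],[[0,0,-0.0015],0,-0.32],[[0,0,-0.0015],0,-0.32],[[0,0,-0.0015],0,-0.32],[[0,0,-0.02],0,-0.32],[[0,0,-0.06],0,-0.32],[[0,0,-0.11],0,-0.5],[[0.015,-0.05,-0.15],0.05,-1],[[0.033,-0.11,-0.15],0.1,-1],[[0.05,-0.17,-0.15],0.165,-1],[[0.068,-0.23,-0.14],0.165,-1],[[0.085,-0.285,-0.13],0.165,-1]]'

```text
clock: 36.6
tcp_pos: [0.4409, -0.2888, 0.2258]
tool_rot: [-0.0, 1.0, -0.0, 0.0]
ft_force: [1.7, 0.4, 0.0]
finger_gap: 0.0853
finger_force: 0.0
```

Call:
apply_moves --targets '[[[0,-0.01,0],0,-1],[[0,-0.01,0],0,-1],[[0,-0.01,0],0,-1]]'

```text
clock: 36.98
tcp_pos: [0.4419, -0.2954, 0.2263]
tool_rot: [-0.001, 1.0, 0.0, 0.0]
ft_force: [0.7, -0.3, -0.0]
finger_gap: 0.0852
finger_force: 0.0
```

```bash
python3 - <<'E'
from h import *
p=snap("wrist","w9"); print(find("disc",p)); go([0.44,-.30,.22],np.pi)
q=snap("top","t9"); print(find("disc",q), find("jar1",q,.2))
a=rect(p,(.37,-.30),.005,.11); b=rect(p,(.37,-.30),.041,.04)
cv2.imwrite("pics/r9.png",np.hstack([a,b])[:,:,::-1])
E
```

```text
[(0.92, array([ 0.3523, -0.3041,  0.0068]), array([314.,  90.])), (0.49, array([ 0.4699, -0.0107,  0.094 ]), array([615., 215.]))]
tcp [ 0.4419 -0.2956  0.2263] yaw -3.14 shift [ 0.0019 -0.0044  0.0063] twist 0.0020293185581614637 tilt [ 0. -0. -1.]
[(0.93, array([ 0.3792, -0.2536,  0.0037]), array([378., 235.]))] [(0.71, array([ 0.4713, -0.5154,  0.0662]), array([445., 212.])), (0.67, array([ 0.5506, -0.1932,  0.0666]), array([365., 192.])), (0.54, array([0.4787, 0.0115, 0.126 ]), array([314., 208.])), (0.48, array([ 0.6478, -0.152 ,  0.066 ]), array([354., 168.])), (0.41, array([0.5938, 0.0836, 0.1294]), array([295., 178.]))]
```

View pics/r9.png

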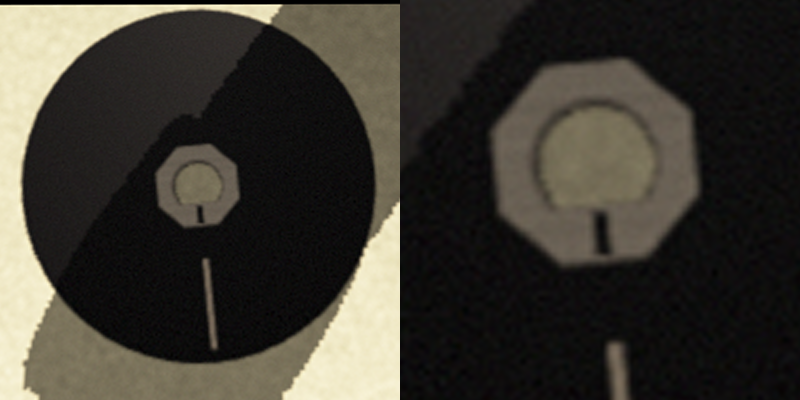

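Disc centre is (0.3625, -0.3009) and its yaw is 0.095, with the boss and plate agreeing. I'll grip the boss.

Call:
apply_moves --targets '[[[0.04,-0.003,0.03],-0.05,-1],[[0.08,-0.005,0.06],-0.095,-1],[[0.08,-0.005,0.1],-0.095,-1],[[0.08,-0.005,0.14],-0.095,-1],[[0.08,-0.005,0.18],-0.095,-1],[[0.08,-0.005,0.203],-0.095,-1],[[0.08,-0.005,0.21],-0.095,-1],[[0.08,-0.005,0.21],-0.095,-1],[[0.08,-0.005,0.21],-0.095,1],[[0.08,-0.005,0.21],-0.095,1],[[0.08,-0.005,0.21],-0.095,1],[[0.08,-0.005,0.21],-0.095,1]]' --squeeze 80

```text
clock: 38.72
tcp_pos: [0.3615, -0.302, 0.0168]
tool_rot: [-0.048, 0.999, -0.0, 0.0]
ft_force: [-1.9, 1.6, 15.4]
finger_gap: 0.0389
finger_force: 80.2
```

```bash
python3 - <<'E'
from h import *
go([0.5478,.0202,.22],np.pi+.165); print(telemetry.get_obs()["finger_gap"])
E
```

```text
tcp [ 0.3615 -0.302   0.0168] yaw -3.046 shift [-0.2162  0.3029 -0.2033] twist -0.06984067005715033 tilt [ 0.001 -0.001 -1.   ]
0.03887034129623816
```

Call:
apply_moves --targets '[[[0,0,-0.02],0,1],[[0,0,-0.07],0,1],[[0,0,-0.13],0,1],[[-0.02,0.03,-0.185],0,1],[[-0.055,0.075,-0.208],-0.02,1],[[-0.085,0.12,-0.208],-0.04,1],[[-0.115,0.165,-0.208],-0.06,1],[[-0.15,0.21,-0.208],-0.07,1],[[-0.18,0.255,-0.208],-0.07,1],[[-0.205,0.29,-0.208],-0.07,1],[[-0.2153,0.3028,-0.208],-0.07,1],[[-0.2153,0.3028,-0.208],-0.07,1]]'

```text
clock: 40.22
tcp_pos: [0.5468, 0.0204, 0.2238]
tool_rot: [-0.083, 0.997, -0.0, -0.0]
ft_force: [-1.1, -0.4, -3.2]
finger_gap: 0.0386
finger_force: 82.0
```

Call:
apply_moves --targets '[[[0,0,0],0,1],[[0,0,0],0,1]]'

```text
clock: 40.48
tcp_pos: [0.5466, 0.0189, 0.2241]
tool_rot: [-0.082, 0.997, -0.0, -0.0]
ft_force: [-0.3, -0.7, -2.7]
finger_gap: 0.0384
finger_force: 82.0
```

```bash
python3 - <<'E'
from h import *
go([0.5469,.0200,.19],np.pi+.165); print(telemetry.get_obs()["ft_force"])
p=snap("wrist","w10"); cv2.imwrite("pics/w10s.png",p["img"][:,:,::-1])
q=snap("scene","s10"); 
cv2.imwrite("pics/m10.png",cv2.resize(np.hstack([p["img"][100:400,140:520],q["img"][150:300,160:350].repeat(2,0).repeat(2,1)]),(760,300))[:,:,::-1])
E
```

```text
tcp [0.5466 0.0189 0.2241] yaw -2.978 shift [-0.0004  0.001   0.0341] twist -0.0013358621720040986 tilt [-0.    -0.001 -1.   ]
[-0.28381846 -0.66612419 -2.71954974]
```

View pics/m10.png

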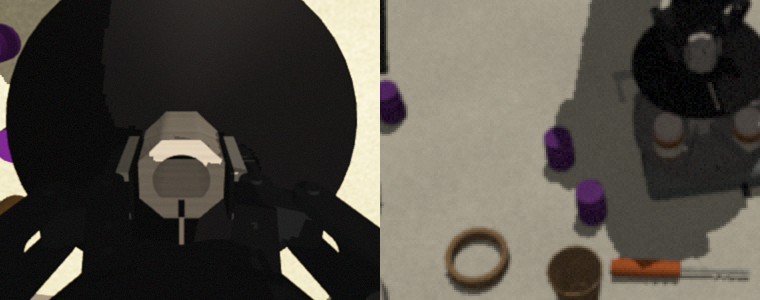

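The held disc is square to the tool (boss at crop (182,178)), and two jars show upright in the tray. I'll lower the disc with force checks.

Call:
apply_moves --targets '[[[-0.0002,0.0008,0.01],0,1],[[-0.0002,0.0008,0.02],0,1],[[-0.0002,0.0008,0.03],0,1],[[-0.0002,0.0008,0.035],0,1],[[-0.0002,0.0008,0.04],0,1],[[-0.0002,0.0008,0.045],0,1],[[-0.0002,0.0008,0.05],0,1],[[-0.0002,0.0008,0.05],0,1]]'

```text
clock: 41.58
tcp_pos: [0.5469, 0.0209, 0.1737]
tool_rot: [-0.082, 0.997, -0.0, -0.0]
ft_force: [0.3, -0.2, -3.0]
finger_gap: 0.0384
finger_force: 81.9
```

Call:
apply_moves --targets '[[[0,0,0.006],0,1],[[0,0,0.012],0,1],[[0,0,0.017],0,1],[[0,0,0.02],0,1],[[0,0,0.022],0,1],[[0,0,0.023],0,1],[[0,0,0.024],0,1],[[0,0,0.024],0,1]]'

```text
clock: 42.58
tcp_pos: [0.547, 0.021, 0.15]
tool_rot: [-0.083, 0.997, -0.0, -0.0]
ft_force: [0.2, -0.3, -2.7]
finger_gap: 0.0384
finger_force: 81.9
```

Call:
apply_moves --targets '[[[0,0,0.001],0,1],[[0,0,0.002],0,1],[[0,0,0.0025],0,1],[[0,0,0.0025],0,1]]'

```text
clock: 43.08
tcp_pos: [0.5472, 0.0209, 0.1488]
tool_rot: [-0.082, 0.997, -0.0, 0.001]
ft_force: [-7.3, -1.3, 24.2]
finger_gap: 0.0382
finger_force: 85.4
```

Call:
apply_moves --targets '[[[0,0,-0.001],0,1],[[0,0,-0.001],0,-0.5],[[0,0,-0.001],0,-0.5],[[0,0,-0.001],0,-0.5],[[0,0,-0.02],0,-0.5],[[0,0,-0.06],0,-0.5],[[0,0,-0.1],0,-0.5],[[-0.006,0.05,-0.11],0,1],[[-0.012,0.1,-0.11],0.05,1],[[-0.018,0.15,-0.11],0.1,1],[[-0.025,0.2,-0.11],0.165,1],[[-0.032,0.255,-0.11],0.165,1]]' --squeeze 30

```text
clock: 44.58
tcp_pos: [0.5365, 0.2792, 0.2575]
tool_rot: [0.001, 1.0, -0.0, 0.0]
ft_force: [1.6, -1.2, 0.9]
finger_gap: -0.0001
finger_force: 0.0
```

Call:
apply_moves --targets '[[[-0.003,0.05,0],0,1],[[-0.003,0.1,0],0,1],[[-0.003,0.14,0],0,1],[[-0.003,0.14,0],0,1],[[-0.003,0.14,0],0,1]]'

```text
clock: 45.2
tcp_pos: [0.5398, 0.4172, 0.2573]
tool_rot: [0.0, 1.0, -0.0, -0.0]
ft_force: [-0.1, -0.3, -0.2]
finger_gap: 0.0002
finger_force: 0.0
```

```bash
python3 - <<'E'
from h import *
go([.53,.487,.1],np.pi)
p=snap("wrist","w11"); print(find("start_top",p,.2)); print("jar",find("jar1",p,.2),"disc",find("disc",p,.2))
def disc(p,c):
    im=rect(p,c,.066,.05); hsv=cv2.cvtColor(im,cv2.COLOR_RGB2HSV); g=cv2.GaussianBlur(cv2.cvtColor(im,cv2.COLOR_RGB2GRAY),(0,0),2)
    C=cv2.HoughCircles(g,cv2.HOUGH_GRADIENT,1,40,param1=50,param2=12,minRadius=50,maxRadius=62)
    return None if C is None else [(round(c[0]-.05+v*.00025,4),round(c[1]-.05+u*.00025,4),r,int(g[int(v),int(u)])) for u,v,r in C[0][:4]]
print(disc(load("w6"),(.53,.487)),disc(p,(.53,.487)))
q=snap("top"); 
for t in ("disc","jar1","carousel"): print(t,find(t,q,.2))
E
```

```text
tcp [0.5398 0.4172 0.2573] yaw 3.141 shift [0.0098 0.0699 0.1572] twist -0.00011346774409393134 tilt [-0.    -0.001 -1.   ]
[(0.91, array([0.5253, 0.484 , 0.0777]), array([384., 162.]))]
jar [(0.64, array([0.5852, 0.1007, 0.0986]), array([ 26., 221.]))] disc [(0.59, array([0.5719, 0.1129, 0.1358]), array([ -2., 223.]))]
[(np.float32(0.5304), np.float32(0.4884), np.float32(53.6), 101), (np.float32(0.5269), np.float32(0.4749), np.float32(60.3), 48)] [(np.float32(0.5316), np.float32(0.4861), np.float32(54.0), 106), (np.float32(0.5219), np.float32(0.4794), np.float32(54.4), 106)]
disc [(0.76, array([0.5464, 0.0245, 0.1373]), array([311., 190.]))]
jar1 [(0.67, array([ 0.7574, -0.0723,  0.0209]), array([334., 144.])), (0.63, array([ 0.4313, -0.4588,  0.0617]), array([431., 222.])), (0.22, array([ 0.3853, -0.0035,  0.0063]), array([317., 233.]))]
carousel [(0.47, array([0.4668, 0.0082, 0.0713]), array([315., 212.]))]
```

Triangulation puts the button at (0.5306, 0.485), top at about 0.072, and the disc sits level at its expected height. I'll approach the button and press.

Call:
apply_moves --targets '[[[0.005,0.04,0.02],0,1],[[0.0092,0.0678,0.06],0,1],[[0.0092,0.0678,0.11],0,1],[[0.0092,0.0678,0.15],0,1],[[0.0092,0.0678,0.168],0,1],[[0.0092,0.0678,0.175],0,1],[[0.0092,0.0678,0.175],0,1]]'

```text
clock: 46.48
tcp_pos: [0.5307, 0.4858, 0.0835]
tool_rot: [-0.0, 1.0, 0.0, 0.0]
ft_force: [-0.2, 0.5, -0.1]
finger_gap: 0.0001
finger_force: 0.0
```

Call:
apply_moves --targets '[[[0,0,0.001],0,1],[[0,0,0.002],0,1],[[0,0,0.003],0,1],[[0,0,0.004],0,1],[[0,0,0.005],0,1],[[0,0,0.005],0,1]]'

```text
clock: 47.22
tcp_pos: [0.5303, 0.4855, 0.0773]
tool_rot: [-0.0, 1.0, -0.0, -0.0]
ft_force: [-0.9, -0.3, -0.2]
finger_gap: 0.0001
finger_force: 0.0
```

Call:
apply_moves --targets '[[[0,0,0.001],0,1],[[0,0,0.002],0,1],[[0,0,0.003],0,1],[[0,0,0.004],0,1],[[0,0,0.005],0,1],[[0,0,0.006],0,1],[[0,0,0.006],0,1]]'

```text
clock: 48.1
tcp_pos: [0.5304, 0.4855, 0.0715]
tool_rot: [-0.0, 1.0, -0.0, -0.0]
ft_force: [-0.2, -0.6, 4.3]
finger_gap: 0.0
finger_force: 1.4
```

Call:
apply_moves --targets '[[[0,0,0.001],0,1],[[0,0,0.002],0,1],[[0,0,0.002],0,1]]'

```text
clock: 48.48
tcp_pos: [0.5304, 0.4855, 0.0694]
tool_rot: [-0.0, 1.0, -0.0, -0.0]
ft_force: [-1.6, -0.4, 4.5]
finger_gap: -0.0003
finger_force: 2.0
```

Call:
apply_moves --targets '[[[0,0,0.001],0,1],[[0,0,0.002],0,1],[[0,0,0.0025],0,1],[[0,0,0.0025],0,1]]'

```text
clock: 48.98
tcp_pos: [0.5304, 0.4856, 0.0679]
tool_rot: [-0.0, 1.0, 0.0, 0.0]
ft_force: [-4.5, -5.5, 17.1]
finger_gap: 0.0001
finger_force: 8.6
```

The button has bottomed out: 17 N after a travel at about 4.5 N. I'll retreat and do a final check.

Call:
apply_moves --targets '[[[0,0,-0.01],0,1],[[0,0,-0.05],0,1],[[0,0,-0.1],0,1],[[0,0,-0.15],0,1],[[0,0,-0.15],0,1],[[0,0,-0.15],0,1]]'

```text
clock: 49.72
tcp_pos: [0.5302, 0.4854, 0.2161]
tool_rot: [-0.0, 1.0, -0.0, -0.0]
ft_force: [-0.0, 0.3, -0.6]
finger_gap: 0.0001
finger_force: 0.0
```

```bash
python3 - <<'E'
from h import *
q=snap("scene","s12"); 
for t in ("disc","jar1","carousel"): print(t,find(t,q,.2))
q=snap("top","t12"); print(find("disc",q,.2), find("jar1",q,.2))
# disc centre from black mask on its top plane in both views
for n in ("s12","t12"):
    p=load(n); im=rect(p,(.548,.02),.137,.13); m=(im.max(2)<60).astype(np.uint8); m=cv2.morphologyEx(m,cv2.MORPH_OPEN,np.ones((9,9)))
    c=max(cv2.findContours(m,0,1)[0],key=cv2.contourArea); (u,v),(a,b),_=cv2.fitEllipse(cv2.convexHull(c)); s=.26/400
    print(n,.548-.13+v*s,.02-.13+u*s,a*s,b*s)
E
```

```text
disc [(0.95, array([0.557 , 0.0204, 0.1352]), array([321., 200.])), (0.6, array([ 0.775 , -0.1743,  0.0574]), array([259., 285.])), (0.57, array([0.6184, 0.0113, 0.0658]), array([320., 231.]))]
jar1 [(0.89, array([ 0.6652, -0.1538,  0.0574]), array([265., 251.])), (0.84, array([ 0.4866, -0.5226,  0.0541]), array([142., 213.])), (0.74, array([ 0.5609, -0.1945,  0.0548]), array([250., 223.])), (0.65, array([ 0.6093, -0.0431,  0.0877]), array([301., 225.]))]
carousel [(0.66, array([0.6208, 0.0157, 0.0716]), array([321., 230.])), (0.58, array([0.8043, 0.1307, 0.1102]), array([372., 275.]))]
[(0.83, array([0.5451, 0.0262, 0.1343]), array([310., 191.]))] [(0.6, array([ 0.4726, -0.5168,  0.0665]), array([445., 211.]))]
s12 0.5811521820068359 0.01790399398803709 0.20554706726074218 0.27399914093017574Traceback (most recent call last):
  File "<stdin>", line 8, in <module>
ValueError: max() iterable argument is empty
```

```bash
python3 -c "
from station import ctrl; print(ctrl.job_done())"
```

```text
the job is handed in; nothing more can be done
None
```

The carousel is seated, all three jars found stand in cells 2, 4 and 6, the disc is down on the hub, and start was pressed to its stop; job handed in at about 50 s, result not shown.

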